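# Shut and lock the control box

### The job

The cover of the grey control box stands open: push it shut with the fingertips, then lock it with both quarter-turn latches, on each setting the fingertips in the slot, pressing down and turning it clockwise a quarter turn until it is fully home against its stop, so that the cover stays locked shut when you let go. Grasp or lift nothing, do not swing the cover further open, and leave everything else on the bench where it is.

Things in the scene. Friction and masses are not known exactly. Their poses are not given: they have to be found in the camera images.
- box: Grey sheet-steel control box lying on its back on the bench, cover upwards; it does not move. 230 mm (its x) by 300 mm (its y), 108 mm high with the cover shut. Origin: centre of its underside. Its x axis points from the latch edge to the hinged edge, y along the hinge to the left, z up.
- cover (a joint): The hinged grey cover (230 x 300 x 8 mm), rad: 0 shut; grows as its latch edge (towards the robot) rises; starts at 0.22 to 0.5. A counterbalanced friction hinge lets it stay where put (1.5 N moves it), but over the last 12 mm at the latch edge a spring pin pushes it back up (about 7 N on a latch holds it shut). Latches turned home hold it shut to within about 0.01.
- cover_push (a point): A point on the cover's top face, midway between the two latches and 25 mm in from the latch edge; the flat around it is over 60 mm wide. With the cover shut it lies in the box frame at x = -90 mm, y = 0, z = 108 mm.
- cover_hinge (a point): The middle of the cover's hinge line (along the box's y): in the box frame x = +115 mm, z = 100 mm.
- latch_left (a joint): Turn of the left latch, rad: 0 unlocked (slot parallel to the latch edge), 1.57 locked at its stop (slot square to that edge); grows clockwise seen from above. Starts at 0 to 0.3; stays where left (0.07 N m). It turns a cam under the cover, which over the last third of the turn passes under a keeper if the cover is held within about 5 mm of shut; if higher, it may foul the keeper.
- latch_left_slot (a point): Centre of the left latch's slot floor, on its turning axis. The latch: a 75 mm round rotor, flush in the cover, two black half-moons parted by a slot 28 mm wide, 75 mm long, 14 mm deep, with a steel floor. y axis along the slot, x across it, z up out of the cover. With the cover shut it lies in the box frame at x = -65, y = +85, z = 94 mm.
- latch_right (a joint): Turn of the right latch, rad: 0 unlocked (slot parallel to the latch edge), 1.57 locked at its stop (slot square to that edge); grows clockwise seen from above. Starts at 0 to 0.3; stays where left (0.07 N m). It turns a cam under the cover, which over the last third of the turn passes under a keeper if the cover is held within about 5 mm of shut; if higher, it may foul the keeper.
- latch_right_slot (a point): Centre of the right latch's slot floor, on its turning axis. The latch: a 75 mm round rotor, flush in the cover, two black half-moons parted by a slot 28 mm wide, 75 mm long, 14 mm deep, with a steel floor. y axis along the slot, x across it, z up out of the cover. With the cover shut it lies in the box frame at x = -65, y = -85, z = 94 mm.
- screwdriver: Not to be disturbed: a 200 mm black-handled screwdriver, lying beside the box's left side; origin under its middle.
- cutters: Not to be disturbed: side cutters with green grips, 160 mm long, lying beside the box's right side; origin under the middle.
- reel: Not to be disturbed: a solder reel, 54 mm across and 40 mm high, standing between the robot and the box; origin under its centre.
- flux: Not to be disturbed: a glass dispenser bottle, 52 mm across and 101 mm high, standing behind the box; origin under its centre.
- contactor: Not to be disturbed: a white and black contactor (a switch block), 75 x 45 x 75 mm, standing behind the box; origin under its centre.
- tray: Not to be disturbed: a black parts tray, 120 x 160 x 35 mm, on the left of the bench; origin under its centre.
- pencup: Not to be disturbed: a clear cup of pens, 82 mm across, 160 mm high with the pens, on the left of the bench; origin under its centre.
- meter: Not to be disturbed: a yellow hand-held multimeter lying on the right of the bench, 160 x 80 x 35 mm; origin under its centre.

How it is judged:
By the outcome, as a careful person would: the job done as asked, in the order asked, and still so for the second after the job is handed in, with the robot touching nothing.
It also fails if it takes over 58 s, if anything falls off the work surface, if the arm or the gripper's body presses on something with over 40 N, if the wrist force passes 120 N, or if a joint passes its speed limit or range.

### The arm

A 7-joint arm with a two-finger parallel gripper is mounted at the origin on the work surface. World frame = base frame: x ahead of the robot, y to its left, z up, the work surface at z = 0. Lengths are in m, angles in rad, forces in N, time in s.
With the tool pointing down it reaches from about 0.4 to 0.85 m from the base axis. Payload 4.5 kg.
Tool frame: the origin (TCP) lies between the finger pads; the fingertips stand 11 mm ahead of it and the grasp point (between the pads) lies 8 mm behind it (r.nose_length is the distance from the TCP to the fingertips, in m); z points along the fingers, y is the line along which they close (so a half turn about z gives the same grasp; the last joint's range is limited). The gripper opens to 88 mm and grips with 3 to 60 N. Pads are 18 mm wide; open, the fingers measure 123 mm over their backs; the gripper's body (75 mm by 187 mm) begins 45 mm behind the grasp point.
Start: joints at [-1.25, 0.689, -0.195, 1.565, 0.157, 0.902, -0.215], TCP at [0.177, 0.6, 0.25] pointing down, gripper open.
Joint ranges: [-3.01, 3.01], [-0.46, 2.08], [-1.47, 1.51], [0.13, 2.56], [-1, 4.14], [0.04, 2.09], [-2.66, 2.66]. Speed limits (rad/s): [2.57, 2.57, 3.14, 3.14, 3.14, 3.14, 3.14].

### API

Orientations are given as a unit quaternion [x, y, z, w].
In Python, from plant import get_state, snapshot, camera_model, r gives the robot as it stands.
- The arm moves only by the shell command python3 -m inch 'ROWS' [FORCE]. ROWS is text: rows parted by semicolons, each of 7 numbers parted by spaces: the opening, from -1 (shut) to 1 (fully open), then the shift along the tool's x, y, z in m, then the turn, a rotation vector about the tool's x, y, z in rad. A call has 1 to 20 rows; each row shifts and turns the commanded pose from where the row before left it, along the tool's axes as they then stand; what a row does not reach is not made up. A row lasts 1/12 s, in which the tool goes at most 41.7 mm and 7.16 degrees, less where a joint would pass 70% of its speed; a pose out of reach is approached as far as the arm can. A call is refused whole if a number of a shift passes 0.0417 or a number of a turn 0.125, either way. A call with a gripper value outside its range is refused whole. The fingers move at their own pace and stop on an object; FORCE is the grip in N (left out, the last holds). Time passes only in rows, so rows that do not move let the fingers close. It gives the time, the measured TCP pose, the force, the opening and the grip force at its end, in the units of the state.
- get_state(): the state, without advancing time (a new reading comes with each control period).
- snapshot(name): name is "side" or "top" or "wrist"; returns (picture, depth): 480x640x3 uint8, red, green, blue; 480x640 float32, m along the optical axis (not along the pixel's ray), 0 where there is no reading.
- camera_model(name): a dict with "intrinsics" (3x3 intrinsics, pixels), "view" (4x4, takes a point from world to camera coordinates). Camera axes: x right, y down, z forward; pixel columns grow to the right and rows downward; lengths in m; the calibration is good to about 2 mm. A picture is of the moment at which its call begins: read the wrist's pose just before it. camera_model takes no time and is no camera call; for the wrist camera it gives the pose at the moment of the call.
- r.finish_job(): hands the job in; it is judged then, once.
The state is a dict: "clock": time; "q": joint angles; "qd": joint speeds; "joint_torque": joint torques, N m; "tool_pos": TCP position; "eef_rot": TCP orientation; "contact_force": force on the tool from outside, world axes, zero at the start; "moment": the same for the moment, N m; "opening": opening from 0.0 (shut) to 1.0 (fully open); "finger_force": force on a finger pad.
Only numpy, scipy, OpenCV 4.12 (cv2) and the standard library are available. Lean on these libraries where they do the work, as an engineer would, in place of code of your own. Each camera call takes 0.05 s, during which the arm holds its last target. There are 200 camera calls.

## Working session

There is one attempt and no reset: what is moved stays moved. The work goes in short steps, Python scripts to look and compute and a shell command to move; the robot and the scene stay as the last step left them, time stands still between calls to the robot, and variables do not carry over. Pictures are saved under pics/ and viewed, at most 10 in all, crops included, and the job is handed in when it is done.

```bash
ls; mkdir -p pics; python3 - <<'E'
from plant import *
import cv2,numpy as np
for n in("top","side"):
    p,d=snapshot(n); cv2.imwrite(f"pics/{n}0.png",p[:,:,::-1]); np.savez(f"pics/{n}0.npz",p=p,d=d,**camera_model(n))
    m=camera_model(n);print(n,np.round(m["intrinsics"],1).tolist(),np.round(m["view"],3).tolist())
print(get_state())
E
```

```text
pics
top [[449.6, 0.0, 326.4], [0.0, 449.6, 240.5], [0.0, 0.0, 1.0]] [[-0.005, -1.0, -0.016, -0.004], [-0.999, 0.006, -0.051, 0.549], [0.052, 0.015, -0.999, 1.17], [0.0, 0.0, 0.0, 1.0]]
side [[502.4, 0.0, 316.7], [0.0, 502.4, 243.9], [0.0, 0.0, 1.0]] [[0.981, -0.196, -0.01, -0.557], [-0.153, -0.737, -0.658, 0.142], [0.122, 0.647, -0.753, 1.471], [0.0, 0.0, 0.0, 1.0]]
{'clock': 0.1, 'q': array([-1.25017638,  0.6898803 , -0.1945154 ,  1.5661705 ,  0.15731727,
        0.90248159, -0.215096  ]), 'qd': array([ 0.00047571, -0.00136844,  0.00014061, -0.00274656, -0.00114194,
        0.00165574,  0.00069694]), 'joint_torque': array([-3.06424350e-03, -5.28493989e+01, -1.27118289e+00, -1.53835720e+01,
       -5.24671969e-02,  1.96244800e-03,  3.81105622e-05]), 'tool_pos': array([0.17671567, 0.59896897, 0.24902099]), 'eef_rot': array([ 1.42879836e-01,  9.89739740e-01, -7.72649868e-04, -4.79080617e-05]), 'contact_force': array([ 0.60519651, -1.42717012,  0.15080873]), 'moment': array([ 0.02898592,  0.01812926, -0.04696002]), 'finger_force': 0.0, 'opening': 0.9981144834735409}
```

View pics/top0.png

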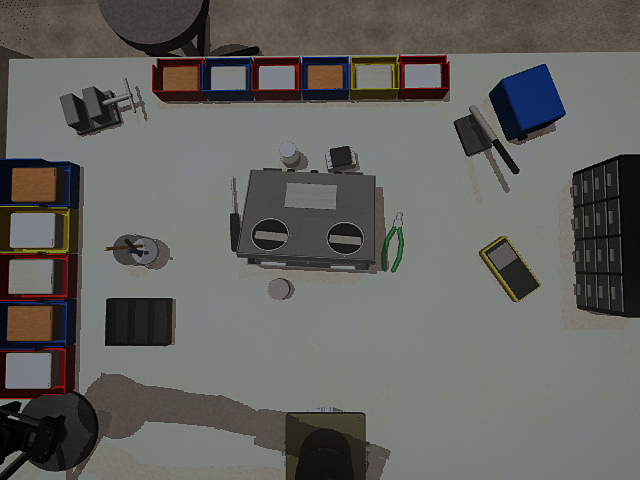

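View pics/side0.png

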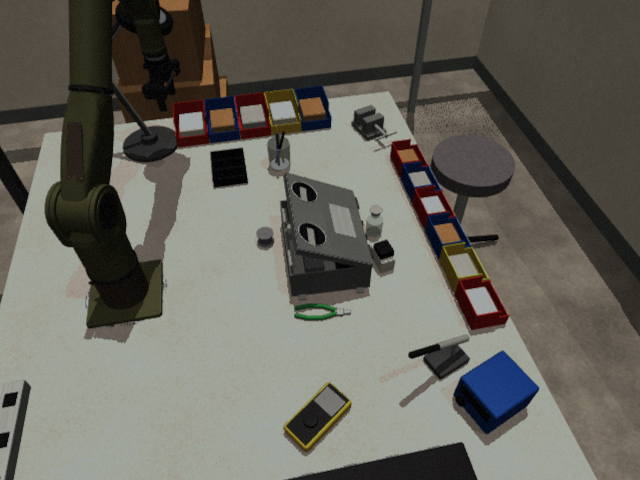

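The top view shows the open cover with latches at about (270,235) left and (346,238) right. The slots lie roughly along the latch edge. The side view shows the cover open by about 0.4 rad. Next I fit the cover plane and the box pose.

```bash
cat > h.py <<'E'
import numpy as np,cv2
from scipy.spatial.transform import Rotation as R
def cloud(d,K,V):
    v,u=np.mgrid[:480,:640]; c=np.stack([(u-K[0,2])/K[0,0]*d,(v-K[1,2])/K[1,1]*d,d],-1)
    return (c-V[:3,3])@V[:3,:3]
def ray(px,K,V,n,c):   # pixel -> point on plane n.x=c
    o=-V[:3,:3].T@V[:3,3]; D=V[:3,:3].T@np.array([(px[0]-K[0,2])/K[0,0],(px[1]-K[1,2])/K[1,1],1])
    return o+D*(c-n@o)/(n@D)
def fitplane(P):
    k=np.ones(len(P),bool)
    for t in(.03,.01,.005,.004):
        c=P[k].mean(0); n=np.linalg.svd(P[k]-c,full_matrices=False)[2][2]; n*=np.sign(n[2]); k=abs((P-c)@n)<t
    return n,n@c
E
python3 - <<'E'
from h import *
z=np.load("pics/top0.npz");p,d,K,V=z["p"],z["d"],z["intrinsics"],z["view"]
W=cloud(d,K,V)
m=np.zeros((480,640),bool);m[180:250,252:372]=1
g=cv2.cvtColor(p,cv2.COLOR_RGB2GRAY)
n,c=fitplane(W[m&(d>0)&(g>50)&(g<120)])
print("n",n,"theta",np.arccos(n[2]),"bench z",np.median(W[350:400,300:400,2]))
blk=((g<42)&m|False).astype(np.uint8); blk[:,:]*=1
m2=np.zeros((480,640),np.uint8);m2[214:258,246:370]=1
blk=(g<40).astype(np.uint8)*m2
L=[]
for a,b in((246,296),(322,370)):
    s=np.zeros_like(blk);s[:,a:b]=blk[:,a:b]
    # keep comps >30
    nn,lab,st,ce=cv2.connectedComponentsWithStats(s)
    P=[];
    for i in range(1,nn):
        if st[i,4]>60: print(st[i],ce[i]);P.append(np.argwhere(lab==i)[:,::-1])
    h=cv2.convexHull(np.concatenate(P).astype(np.int32)); e=cv2.fitEllipse(h);print("ell",e)
    L.append((ray(e[0],K,V,n,c),[ray(q.mean(0),K,V,n,c) for q in P]))
l,rr=L[0][0],L[1][0];print("latches",l,rr,np.linalg.norm(l-rr))
y=(l-rr)/np.linalg.norm(l-rr); x=np.cross(y,n);x/=np.linalg.norm(x)
hp=(l+rr)/2+.18*x-.008*n;print("hinge",hp,"y",y,"x",x)
for _,q in L:
    dd=q[0]-q[1]; 
    print("half-moon line angle from x (cw +)",np.arctan2(-(dd@y),dd@x))
yaw=np.arctan2(-y[0],y[1]);yn=np.cross(n,[0,0,1.]);print("yaw latch",yaw,"from normal",np.arctan2(-n[1],-n[0]), "theta",np.arccos(n[2]))
for nm,(a,b,cc,dd) in dict(reel=(268,278,292,300),driver=(228,175,240,252),cut=(384,210,406,272)).items():
    q=W[b:dd,a:cc].reshape(-1,3);q=q[q[:,2]>.012];print(nm,q.min(0),q.max(0))
E
```

```text
n [ 0.44535902 -0.02499695  0.89500307] theta 0.4623582437258513 bench z -0.0002632906362724926
[252 220  36  30 568] [268.74647887 233.5721831 ]
ell ((269.32244873046875, 234.135986328125), (29.65630340576172, 35.050010681152344), 79.75968933105469)
[328 223  35  31 573] [344.69458988 237.34904014]
ell ((344.7900695800781, 238.0028076171875), (29.994836807250977, 35.05403518676758), 95.59794616699219)
latches [0.55495692 0.1195155  0.18744135] [ 0.54524956 -0.05034039  0.18752781] 0.17013307268302516
hinge [0.70737616 0.02555481 0.10003381] y [ 5.70574398e-02  9.98370768e-01 -5.08174816e-04] x [ 0.8935322  -0.0512929  -0.44605969]Traceback (most recent call last):
  File "<stdin>", line 25, in <module>
IndexError: list index out of range
```

```bash
python3 - <<'E'
from h import *
z=np.load("pics/top0.npz");p,d,K,V=z["p"],z["d"],z["intrinsics"],z["view"]
g=cv2.cvtColor(p,cv2.COLOR_RGB2GRAY)
n=np.array([.44536,-.025,.895]);y=np.array([.05706,.99837,0]);x=np.array([.89353,-.0513,-.44606])
for l,e in((np.array([.55496,.11952,.18744]),(269,234)),(np.array([.54525,-.05034,.18753]),(345,238))):
    Q=[]
    for v in range(e[1]-18,e[1]+19):
        for u in range(e[0]-20,e[0]+21):
            q=ray((u,v),K,V,n,n@l)-l
            if np.hypot(q@x,q@y)<.030 and g[v,u]>70: Q.append((q@x,q@y))
    Q=np.array(Q);s=np.linalg.svd(Q-Q.mean(0),full_matrices=False)[2][0];s*=np.sign(s[1])
    print(len(Q),Q.mean(0),"slot angle cw",np.arctan2(s[0],s[1]))
E
python3 -m inch '-1 -.0244 -.0222 0 0 0 0;-1 -.0244 -.0222 0 0 0 0;-1 -.0244 -.0222 0 0 0 0;-1 -.0244 -.0222 0 0 0 0;-1 -.0244 -.0222 0 0 0 0;-1 -.0244 -.0222 0 0 0 0;-1 -.0244 -.0222 0 0 0 0;-1 -.0244 -.0222 0 0 0 0;-1 -.0244 -.0222 0 0 0 0;-1 -.0244 -.0222 0 0 0 0;-1 -.0244 -.0222 0 0 0 0;-1 -.0244 -.0222 0 0 0 0;-1 -.0244 -.0222 0 0 0 0;-1 -.0244 -.0222 0 0 0 0;-1 -.0244 -.0222 0 0 0 0;-1 -.0244 -.0222 0 0 0 0;-1 -.0244 -.0222 0 0 0 0;-1 -.0244 -.0222 0 0 0 0;-1 -.0244 -.0222 0 0 0 0;-1 -.0244 -.0222 0 0 0 0'; python3 -c "
from plant import *
print(get_state()['q'])"
```

```text
205 [-3.28127959e-03  1.10482059e-05] slot angle cw 0.06319101863659794
207 [-0.00326758  0.00010062] slot angle cw 0.042248814563355094
clock: 1.77
tool_pos: [0.5196, 0.0339, 0.2495]
eef_rot: [0.143, 0.99, -0.0, -0.0]
contact_force: [-0.2, 0.5, 0.2]
opening: 0.009
finger_force: 0.0
[ 0.02066073  0.5603665  -0.27598039  1.87489818  0.21725465  0.73600755
  0.90684881]
```

```bash
python3 -m inch '-1 0 0 0 0 0 -.116;-1 0 0 0 0 0 -.116;-1 .001 0 .008 0 0 0;-1 .001 0 .008 0 0 0;-1 .001 0 .008 0 0 0;-1 .001 0 .008 0 0 0;-1 .001 0 .008 0 0 0;-1 .001 0 .008 0 0 0;-1 .001 0 .008 0 0 0;-1 .001 0 .008 0 0 0;-1 .001 0 .008 0 0 0;-1 .001 0 .008 0 0 0;-1 .001 0 .008 0 0 0;-1 .001 0 .008 0 0 0;-1 .001 0 .008 0 0 0;-1 .001 0 .008 0 0 0;-1 .001 0 .008 0 0 0;-1 .001 0 .005 0 0 0'
```

```text
clock: 3.27
tool_pos: [0.5038, 0.0364, 0.124]
eef_rot: [0.027, 1.0, 0.0, 0.001]
contact_force: [0.2, -1.1, 5.5]
opening: 0.002
finger_force: 2.7
```

```bash
python3 -m inch '-1 0 0 .003 0 0 0;-1 0 0 .003 0 0 0;-1 0 0 0 0 0 0'; python3 -m inch '-1 0 0 .002 0 0 0;-1 0 0 0 0 0 0;-1 0 0 0 0 0 0'
```

```text
clock: 3.52
tool_pos: [0.5036, 0.0364, 0.119]
eef_rot: [0.027, 1.0, -0.0, 0.0]
contact_force: [-1.9, -0.2, 10.0]
opening: 0.007
finger_force: 4.8
clock: 3.77
tool_pos: [0.5036, 0.0364, 0.1182]
eef_rot: [0.027, 1.0, -0.0, 0.001]
contact_force: [-3.8, -1.0, 18.6]
opening: 0.006
finger_force: 9.6
```

```bash
python3 -m inch '-1 0 0 -.005 0 0 0;-1 0 0 -.01 0 0 0;-1 0 0 -.03 0 0 0;-1 0 0 -.03 0 0 0;-1 0 0 -.03 0 0 0;-1 0 0 -.03 0 0 0;-1 0 0 -.02 0 0 0;-.4 0 0 0 0 0 0;-.4 0 0 0 0 0 0;-.4 0 0 0 0 0 0'; python3 - <<'E'
from plant import *
from h import *
p,d=snapshot("wrist");m=camera_model("wrist"); cv2.imwrite("pics/w1.png",p[:,:,::-1]); np.savez("pics/w1.npz",p=p,d=d,**m)
p,d=snapshot("top"); np.savez("pics/top1.npz",p=p,d=d,**camera_model("top"))
E
```

```text
clock: 4.6
tool_pos: [0.5027, 0.0362, 0.2708]
eef_rot: [0.027, 1.0, -0.0, -0.001]
contact_force: [0.2, 0.6, -0.4]
opening: 0.206
finger_force: 0.0
```

View pics/w1.png

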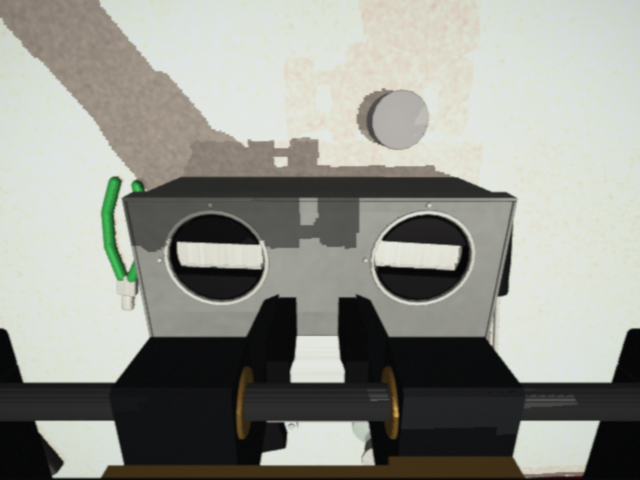

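The wrist view shows the cover nearly shut. The right latch is at about (216,258) and the left at about (422,257), and both bright slots are almost parallel to the edge. I refine the positions from this view.

```bash
python3 - <<'E'
from h import *
z=np.load("pics/w1.npz");p,d,K,V=z["p"],z["d"],z["intrinsics"],z["view"]
W=cloud(d,K,V);g=cv2.cvtColor(p,cv2.COLOR_RGB2GRAY)
m=np.zeros((480,640),bool);m[200:330,160:480]=1
n,c=fitplane(W[m&(d>0)&(g>70)&(g<180)&(W[...,2]>.09)&(W[...,2]<.14)]);print("n",n,"th",np.arccos(n[2]))
L=[]
for a,b in((365,480),(158,275)):
    s=np.zeros_like(g);s[208:306,a:b]=(g[208:306,a:b]<45)
    nn,lab,st,ce=cv2.connectedComponentsWithStats(s)
    Q=np.concatenate([np.argwhere(lab==i)[:,::-1] for i in range(1,nn) if st[i,4]>400])
    H=cv2.convexHull(Q.astype(np.int32)); e=cv2.fitEllipse(H); C=ray(e[0],K,V,n,c); print(e,C)
    # slot floor: bright, inside circle
    cf=c-.014; F=[ray((u,v),K,V,n,cf) for u,v in [(u,v) for u in range(a,b) for v in range(215,300) if g[v,u]>160 and cv2.pointPolygonTest(H.astype(np.float32),(float(u),float(v)),True)>8]]
    L.append((C,np.array(F)))
l,r_=L[0][0],L[1][0];y=(l-r_);print("sep",np.linalg.norm(y));y/=np.linalg.norm(y);x=np.cross(y,n)
print("yaw",np.arctan2(-y[0],y[1]),"hinge",(l+r_)/2+.18*x-.008*n)
for C,F in L:
    q=F-C; s=np.linalg.svd(q-q.mean(0),full_matrices=False)[2][0];s*=np.sign(s@y)
    rect=cv2.minAreaRect(np.stack([q@x,q@y],1).astype(np.float32))
    print("slot cw",np.arctan2(s@x,s@y),"mean",q.mean(0)@x,q.mean(0)@y,rect,"floor centre shut?",C-.014*n)
E
```

```text
n [ 0.06226907 -0.00446071  0.99804943] th 0.06246925871618094
((422.0172119140625, 257.2066955566406), (82.14942169189453, 95.6753921508789), 66.43815612792969) [0.5319676  0.12249636 0.12012934]
((216.09771728515625, 256.7193908691406), (82.4389877319336, 95.99528503417969), 114.28649139404297) [ 0.52223385 -0.04710844  0.11997859]
sep 0.16988395163905232
yaw -0.05732784554151887 hinge [0.70595699 0.02744635 0.10083355]
slot cw 0.05728672602279291 mean 0.004607192255028818 0.0045814102918971976 ((0.004794652573764324, 0.004769284278154373), (0.06172112002968788, 0.022707423195242882), 86.53649139404297) floor centre shut? [0.53109583 0.12255881 0.10615664]
slot cw 0.04938771968521853 mean 0.004652207178762718 -0.004489334483299192 ((0.004747901111841202, -0.004365377128124237), (0.06409673392772675, 0.02226036600768566), 87.74394226074219) floor centre shut? [ 0.52136209 -0.04704599  0.1060059 ]
```

```bash
python3 -m inch '-.4 -.0082 .029 0 0 0 .02;-.4 -.0082 .029 0 0 0 .02;-.4 -.0082 .029 0 0 0 .02;-.4 0 0 .025 0 0 0;-.4 0 0 .025 0 0 0;-.4 0 0 .025 0 0 0;-.4 0 0 .025 0 0 0;-.4 0 0 .025 0 0 0;-.4 0 0 .006 0 0 0;-.4 0 0 0 0 0 0;-.4 0 0 0 0 0 0'; python3 - <<'E'
from plant import *
from h import *
p,d=snapshot("wrist"); cv2.imwrite("pics/w2.png",p[:,:,::-1])
E
```

```text
clock: 5.62
tool_pos: [0.5343, 0.1215, 0.1407]
eef_rot: [0.057, 0.998, -0.0, -0.0]
contact_force: [-0.5, 1.1, -0.5]
opening: 0.297
finger_force: 0.0
```

View pics/w2.png

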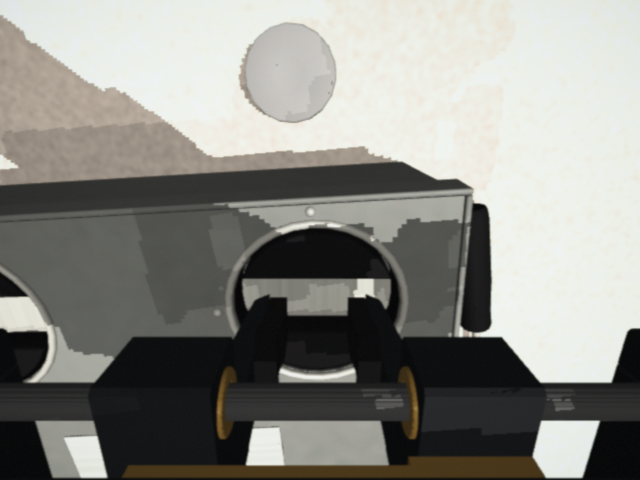

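The slot is parallel to the fingers and they sit within it lengthwise. I shift 2 mm towards the robot and go in.

```bash
python3 -m inch '-.4 .002 0 .006 0 0 0;-.4 0 0 .006 0 0 0;-.4 0 0 .006 0 0 0;-.4 0 0 .006 0 0 0;-.4 0 0 .006 0 0 0;-.4 0 0 .005 0 0 0;-.4 0 0 0 0 0 0;-.4 0 0 0 0 0 0'
```

```text
clock: 6.33
tool_pos: [0.5325, 0.1216, 0.1056]
eef_rot: [0.057, 0.998, -0.0, 0.0]
contact_force: [-0.6, -0.6, 5.0]
opening: 0.299
finger_force: 2.3
```

```bash
python3 -m inch '-.4 0 0 .0015 0 0 0;-.4 0 0 0 0 0 0;-.4 0 0 0 0 0 0'; python3 -m inch '-.4 0 0 .001 0 0 0;-.4 0 0 0 0 0 0;-.4 0 0 0 0 0 0'
```

```text
clock: 6.58
tool_pos: [0.5325, 0.1216, 0.1049]
eef_rot: [0.057, 0.998, -0.0, 0.0]
contact_force: [-2.6, -1.3, 11.8]
opening: 0.299
finger_force: 5.7
clock: 6.83
tool_pos: [0.5326, 0.1216, 0.1046]
eef_rot: [0.057, 0.998, -0.0, 0.001]
contact_force: [-3.3, -1.4, 16.4]
opening: 0.301
finger_force: 8.5
```

```bash
python3 -m inch '-.4 0 0 0 0 0 .1;-.4 0 0 0 0 0 .1;-.4 0 0 0 0 0 .1;-.4 0 0 0 0 0 .1;-.4 0 0 0 0 0 .1;-.4 0 0 0 0 0 .1;-.4 0 0 0 0 0 .1;-.4 0 0 0 0 0 .1;-.4 0 0 0 0 0 .1;-.4 0 0 0 0 0 .1;-.4 0 0 0 0 0 0'; python3 - <<'E'
from plant import *
from h import *
s=get_state();R_=R.from_quat(s["eef_rot"]).as_matrix();print(s["moment"],"tool y yaw",np.arctan2(-R_[0,1],R_[1,1]))
E
```

```text
clock: 7.75
tool_pos: [0.5339, 0.1232, 0.1047]
eef_rot: [0.53, 0.848, 0.002, 0.001]
contact_force: [-0.7, 1.8, 15.0]
opening: 0.299
finger_force: 7.6
[ 0.29071927  0.29220807 -0.02564695] tool y yaw -1.118103391104244
```

```bash
cat > st.py <<'E'
from plant import *
from h import *
s=get_state();R_=R.from_quat(s["eef_rot"]).as_matrix();print(s["moment"],"tool y cw rel box",-np.arctan2(-R_[0,1],R_[1,1])-.057,"q7",s["q"][6])
E
python3 -m inch '-.4 0 0 0 0 0 .1;-.4 0 0 0 0 0 .1;-.4 0 0 0 0 0 .1;-.4 0 0 0 0 0 .1;-.4 0 0 0 0 0 .08;-.4 0 0 0 0 0 .08;-.4 0 0 0 0 0 0;-.4 0 0 0 0 0 0'; python3 st.py;  python3 -m inch '-.4 0 0 0 0 0 .04;-.4 0 0 0 0 0 .04;-.4 0 0 0 0 0 0;-.4 0 0 0 0 0 0'; python3 st.py
```

```text
clock: 8.42
tool_pos: [0.5348, 0.1227, 0.1048]
eef_rot: [0.743, 0.669, 0.003, 0.001]
contact_force: [-0.4, 0.5, 13.7]
opening: 0.299
finger_force: 7.0
[ 0.24404496  0.0383017  -0.06439522] tool y cw rel box 1.61778048677062 q7 -0.15793778069012887
clock: 8.75
tool_pos: [0.5344, 0.1217, 0.1048]
eef_rot: [0.769, 0.639, 0.002, 0.001]
contact_force: [-1.2, -0.5, 16.0]
opening: 0.301
finger_force: 10.2
[-0.13824863  0.17846388  0.11307531] tool y cw rel box 1.6976042549314097 q7 -0.20538672952104242
```

```bash
for k in 1; do python3 -m inch '-.4 0 0 0 0 0 .05;-.4 0 0 0 0 0 0;-.4 0 0 0 0 0 0'; python3 st.py;  python3 -m inch '-.4 0 0 0 0 0 .05;-.4 0 0 0 0 0 0;-.4 0 0 0 0 0 0'; python3 st.py; done
```

```text
clock: 9.0
tool_pos: [0.534, 0.1213, 0.1048]
eef_rot: [0.784, 0.621, 0.002, 0.001]
contact_force: [-0.4, -2.4, 15.4]
opening: 0.301
finger_force: 19.1
[-0.39996876  0.30954712  0.76044074] tool y cw rel box 1.7448729187698655 q7 -0.2339818936870002
clock: 9.25
tool_pos: [0.534, 0.1213, 0.1048]
eef_rot: [0.798, 0.603, 0.001, 0.002]
contact_force: [-1.1, -2.6, 15.6]
opening: 0.301
finger_force: 36.1
[-0.58284993  0.28260887  1.98513967] tool y cw rel box 1.7894616377653416 q7 -0.26155300860872577
```

```bash
python3 -m inch '-.4 0 0 0 0 0 -.08;-.4 0 0 0 0 0 -.08;-.4 0 0 -.005 0 0 0;-.4 0 0 -.01 0 0 0;-.4 0 0 -.02 0 0 0;-.4 0 0 -.03 0 0 0;-.4 0 0 -.03 0 0 0;-.4 0 0 -.03 0 0 0;-.4 0 0 -.03 0 0 0;-.4 0 0 -.01 0 0 0;-.4 0 0 0 0 0 -.12;-.4 0 0 0 0 0 -.12;-.4 0 0 0 0 0 -.12;-.4 0 0 0 0 0 -.12;-.4 0 0 0 0 0 -.12;-.4 0 0 0 0 0 -.12;-.4 0 0 0 0 0 -.12'; python3 -m inch '-.4 0 0 0 0 0 -.12;-.4 0 0 0 0 0 -.12;-.4 0 0 0 0 0 -.12;-.4 0 0 0 0 0 -.12;-.4 0 0 0 0 0 -.12;-.4 0 0 0 0 0 -.12;-.4 0 0 0 0 0 -.03;-.4 0 0 0 0 0 0'; python3 st.py; python3 - <<'E'
from plant import *
from h import *
p,d=snapshot("wrist"); cv2.imwrite("pics/w3.png",p[:,:,::-1]);np.savez("pics/w3.npz",p=p,d=d,**camera_model("wrist"))
E
```

```text
clock: 10.67
tool_pos: [0.5316, 0.1216, 0.2674]
eef_rot: [0.412, 0.911, -0.001, -0.001]
contact_force: [-0.7, 0.9, -0.2]
opening: 0.299
finger_force: 0.0
clock: 11.33
tool_pos: [0.5318, 0.1214, 0.2676]
eef_rot: [0.053, 0.999, 0.0, -0.001]
contact_force: [0.2, -0.4, -0.1]
opening: 0.297
finger_force: 0.0
[ 0.04402506 -0.02208547  0.004748  ] tool y cw rel box 0.049478406951239444 q7 0.9957401551287871
```

View pics/w3.png

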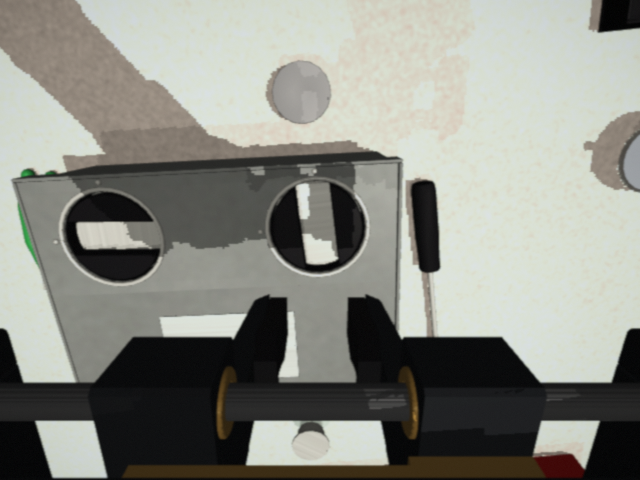

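The picture shows the left latch (318,227) with its slot square to the edge and the cover shut. The right slot at (112,235) is still unlocked.

```bash
python3 -m inch '-.4 -.0019 -.0338 0 0 0 0;-.4 -.0019 -.0338 0 0 0 0;-.4 -.0019 -.0338 0 0 0 0;-.4 -.0019 -.0338 0 0 0 0;-.4 -.0019 -.0338 0 0 0 0;-.4 0 0 .028 0 0 0;-.4 0 0 .028 0 0 0;-.4 0 0 .028 0 0 0;-.4 0 0 .028 0 0 0;-.4 0 0 .02 0 0 0;-.4 0 0 0 0 0 0;-.4 0 0 0 0 0 0'; python3 - <<'E'
from plant import *
from h import *
p,d=snapshot("wrist"); cv2.imwrite("pics/w4.png",p[:,:,::-1])
E
```

```text
clock: 12.38
tool_pos: [0.5235, -0.0473, 0.1356]
eef_rot: [0.053, 0.999, -0.0, -0.001]
contact_force: [0.3, 0.2, 0.3]
opening: 0.299
finger_force: 0.0
```

View pics/w4.png

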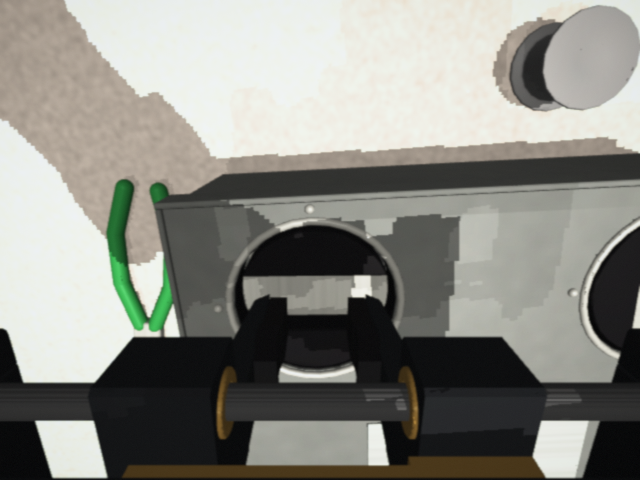

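The fingers line up with the right latch slot, whose near edge is at row 276, just as on the left. I go in.

```bash
python3 -m inch '-.4 0 0 .007 0 0 0;-.4 0 0 .007 0 0 0;-.4 0 0 .007 0 0 0;-.4 0 0 .005 0 0 0;-.4 0 0 .004 0 0 0;-.4 0 0 .0015 0 0 0;-.4 0 0 0 0 0 0;-.4 0 0 0 0 0 0'
```

```text
clock: 13.1
tool_pos: [0.524, -0.0475, 0.1052]
eef_rot: [0.052, 0.999, -0.0, 0.0]
contact_force: [-2.2, -0.7, 7.9]
opening: 0.3
finger_force: 3.8
```

```bash
python3 -m inch '-.4 0 0 .001 0 0 0;-.4 0 0 0 0 0 0;-.4 0 0 0 0 0 0;-.4 0 0 0 0 0 .1;-.4 0 0 0 0 0 .1;-.4 0 0 0 0 0 .1;-.4 0 0 0 0 0 .1;-.4 0 0 0 0 0 .1;-.4 0 0 0 0 0 .1;-.4 0 0 0 0 0 .1;-.4 0 0 0 0 0 .1;-.4 0 0 0 0 0 .1;-.4 0 0 0 0 0 .1;-.4 0 0 0 0 0 0'; python3 st.py; python3 -m inch '-.4 0 0 0 0 0 .1;-.4 0 0 0 0 0 .1;-.4 0 0 0 0 0 .1;-.4 0 0 0 0 0 .1;-.4 0 0 0 0 0 .08;-.4 0 0 0 0 0 .08;-.4 0 0 0 0 0 .06;-.4 0 0 0 0 0 0;-.4 0 0 0 0 0 0'; python3 st.py
```

```text
clock: 14.27
tool_pos: [0.5255, -0.0471, 0.1049]
eef_rot: [0.526, 0.85, 0.001, 0.001]
contact_force: [-0.8, 0.4, 12.6]
opening: 0.3
finger_force: 6.0
[ 0.17741726  0.19068049 -0.11779733] tool y cw rel box 1.0518708998654378 q7 0.6201107878654805
clock: 15.02
tool_pos: [0.526, -0.0481, 0.105]
eef_rot: [0.76, 0.65, 0.001, 0.002]
contact_force: [-0.1, -0.8, 10.8]
opening: 0.302
finger_force: 5.4
[-0.12002875  0.09271627 -0.05685049] tool y cw rel box 1.668640711081159 q7 0.26162090145287875
```

```bash
python3 -m inch '-.4 0 0 0 0 0 .06;-.4 0 0 0 0 0 .03;-.4 0 0 0 0 0 0;-.4 0 0 0 0 0 0'; python3 st.py; python3 -m inch '-.4 0 0 0 0 0 .04;-.4 0 0 0 0 0 0;-.4 0 0 0 0 0 0'; python3 st.py
```

```text
clock: 15.35
tool_pos: [0.5257, -0.0486, 0.105]
eef_rot: [0.787, 0.617, 0.001, 0.002]
contact_force: [0.5, -1.5, 11.4]
opening: 0.301
finger_force: 20.4
[-0.49918721  0.18225039  0.98793895] tool y cw rel box 1.7541202704820889 q7 0.21077884483574982
clock: 15.6
tool_pos: [0.5255, -0.0486, 0.105]
eef_rot: [0.798, 0.603, 0.001, 0.002]
contact_force: [-0.5, -2.1, 11.9]
opening: 0.299
finger_force: 35.7
[-0.6177741   0.30979772  1.96451354] tool y cw rel box 1.7901432837158946 q7 0.188809122056479
```

Both latches are against their stops. I back off within the slot's free play, lift and check.

```bash
python3 -m inch '-.4 0 0 0 0 0 -.08;-.4 0 0 0 0 0 -.08;-.4 0 0 -.005 0 0 0;-.4 0 0 -.01 0 0 0;-.4 0 0 -.02 0 0 0;-.4 0 0 -.03 0 0 0;-.4 0 0 -.03 0 0 0;-.4 0 0 -.03 0 0 0;-.4 0 0 -.03 0 0 0;-.4 0 0 -.01 0 0 0;-.4 -.03 0 -.02 0 0 0;-.4 -.03 0 -.02 0 0 0;-.4 -.03 0 0 0 0 0;-.4 -.03 0 0 0 0 0;-.4 -.03 0 0 0 0 0;-.4 0 0 0 0 0 0;-.4 0 0 0 0 0 0'; python3 - <<'E'
from plant import *
from h import *
p,d=snapshot("wrist");q,e=snapshot("top"); m=camera_model("top"); W=cloud(e,m["intrinsics"],m["view"])
cv2.imwrite("pics/w5.png",np.hstack([p[:,:,::-1][:, :],cv2.resize(q[140:320,220:420],(533,480))[:,:,::-1]])[:, :][::1]); im=cv2.imread("pics/w5.png");cv2.imwrite("pics/w5.png",cv2.resize(im,(800,327)))
g=cv2.cvtColor(q,cv2.COLOR_RGB2GRAY);k=np.zeros(g.shape,bool);k[180:265,252:372]=1
z=W[...,2];n,c=fitplane(W[k&(e>0)&(z>.1)&(z<.125)]);print(n,np.arccos(n[2]))
E
```

```text
clock: 17.02
tool_pos: [0.5046, -0.1977, 0.309]
eef_rot: [0.751, 0.66, -0.0, -0.0]
contact_force: [1.3, 0.6, 0.2]
opening: 0.298
finger_force: 0.0
[ 8.50542843e-03 -4.03557724e-04  9.99963747e-01] 0.008515099761645628
```

View pics/w5.png

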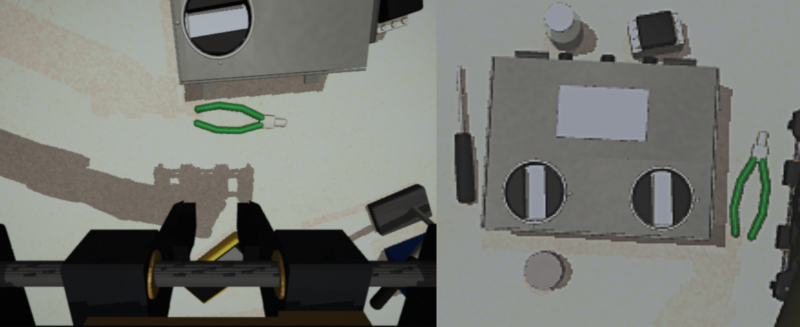

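The cover is flat to about 0.008 rad. Both slots, at (536,190) and (661,198), stand square to the latch edge, and the neighbouring items are where they were. I hand the job in.

```bash
python3 -c "
from plant import r
print(r.finish_job())"
```

```text
the job is handed in; nothing more can be done
None
```

The cover is pushed shut and locked: both latches were turned clockwise onto their stops, the cover stayed shut (about 0.008 rad) after I let go, nearby items look undisturbed, and I handed in at about 17 s (no verdict returned).

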